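Clear the coppersmith's bench and slide the bowl under the shelf

TASK

First clear the way by standing the wooden forming stick upright in the empty copper tool cup (either end down). Then slide the upside-down copper bowl along the bench, never lifting or tipping it, onto the green pad under the glass shelf, so that it stands wholly on the pad. Do not knock the shelf, and leave the other things on the bench where they are.

Things in the scene. Friction and masses are not known exactly. Their poses are not given: they have to be found in the camera images.
- bowl: Copper bowl lying upside down on the bench, loose, to be slid onto the pad; a smooth dome with brass ribs, too wide to grip. 110 mm across, 53 mm high; its side is upright from the bench to 22 mm, then domes in. About 0.45 kg. Origin at the centre of its underside, z up.
- stick: Loose hardwood forming stick with a red band near each end: square bar 28 x 28 mm, 180 mm long, about 0.12 kg, both ends alike, lying flat on the bench between the bowl and the pad. Origin at its centre; x along its length.
- holder: Fixed tool holder: a wooden base 84 x 196 x 12 mm with two open copper cups 110 mm apart along its y axis, each 68 mm outside, 60 mm inside, rim 95 mm above the bench, inner floor at about 16 mm. The cup at y = -55 mm is taken by two punches standing up to 150 mm above the bench; the one at y = +55 mm is empty. Origin at the centre of the base's underside.
- cup (a point): Centre of the mouth of the empty cup (at y = +55 mm of the holder), at rim height, 95 mm above the bench. Its wall is 4 mm thick.
- pad: Round green pad marked on the bench, flat, 150 mm in diameter, with a thin white ring of 110 mm diameter, concentric, the size of the bowl. It lies below the glass shelf. Origin at its centre; z up.
- shelf: Fixed glass shelf, 400 (its x) by 140 mm (its y), 8 mm thick, underside 200 mm above the bench (brackets at x = +-170 hang to 190). 14 mm posts at x = +-170, y = +60 (feet 44 wide). Open at its front edge, y = -70, facing mid-bench; the pad's centre is near x = 0, y = +25. Pots on it at x = +-135 reach 300 mm above the bench. Origin on the bench below its centre.
- block: Fixed oak block, 70 x 70 mm, 34 mm high, beside the bowl's way. Origin at the centre of its underside.
- dishes: Fixed stack of small copper and brass dishes, 90 mm across, 34 mm high, beside the bowl's way. Origin at the centre of its underside.
- ewer: Bystander: loose copper ewer, 86 mm across, 160 mm high, with a handle at its +x side reaching 66 mm out. Origin at the centre of its underside.
- spray: Bystander: loose white spray can with a red cap, 52 mm across, 175 mm high. Origin at the centre of its underside.
- hammer: Bystander: loose hammer lying on the bench, 240 mm long, about 30 mm high; its x axis runs along it, handle to -x. Origin at about its middle on the bench.
- beaker: Bystander: loose solid brass beaker, 64 mm across, 50 mm high. Origin at the centre of its underside.
- pot: Bystander: loose lidded copper pot, 100 mm across, 87 mm high. Origin at the centre of its underside.

How it is judged:
On the way, in this order (a step that is already met when the one before it is completed fails the run):
1. the stick stands in the empty cup, let go (horizontal distance between stick and cup below 0.032 m and height (world z) of stick between 0.08 and 0.122 m and (angle between stick's own x axis and vertical below 0.5 rad or angle between stick's own x axis and vertical above 2.64 rad) and contact force between stick and the fingers below 0.1 N and linear speed of stick below 0.05 m/s), for 0.2 s.
2. the bowl is on the pad (horizontal distance between bowl and pad below 0.02 m and height (world z) of bowl below 0.006 m and angle between bowl's own z axis and vertical below 0.08 rad and linear speed of bowl below 0.02 m/s), for 0.2 s.
At the end, for the whole second after the job is handed in: The stick stands in the cup that was empty (either end down; centre within 32 mm of the cup's axis and 80 to 122 mm above the bench, leaning less than 0.5 rad), released and at rest; the bowl lies flat on the bench, at rest, its centre within 20 mm of the pad's centre (all of step 1 and all of step 2); the robot touches nothing.
It fails at once if the bowl is lifted or tipped (underside centre more than 15 mm up, or tilted more than 0.25 rad) (height (world z) of bowl above 0.015 m or angle between bowl's own z axis and vertical above 0.25 rad).
It fails at once if the glass shelf is knocked (more than 8 N) (contact force between shelf and anything else above 8 N).
It fails at once if a bystander (ewer, spray can, hammer, beaker, pot) is moved more than 30 mm (distance of any of ewer, spray, hammer, beaker, pot from where it was at the start of the episode above 0.03 m).
It also fails if it takes over 58 s, if anything falls off the work surface, if the arm or the gripper's body presses on something with over 40 N, if the wrist force passes 120 N, or if a joint passes its speed limit or range.

ROBOT

A 6-joint arm with a two-finger parallel gripper is mounted at the origin on the work surface. World frame = base frame: x ahead of the robot, y to its left, z up, the work surface at z = 0. Lengths are in m, angles in rad, forces in N, time in s.
With the tool pointing down it reaches from about 0.35 to 0.775 m from the base axis. Payload 7.3 kg.
Tool frame: the origin (TCP) lies at the very end of the fingers, on their centre line; the grasp point (between the pads) lies 19 mm behind it; z points along the fingers, y is the line along which they close (so a half turn about z gives the same grasp; the last joint's range is limited). The gripper opens to 92 mm and grips with 3 to 60 N. Pads are 19 mm wide; open, the fingers measure 130 mm over their backs; the gripper's body (75 mm by 190 mm) begins 47 mm behind the grasp point.
Start: joints at [0.989, 0.342, 1.524, -0, 1.275, -0.146], TCP at [0.222, 0.476, 0.193] pointing down, gripper open.
Joint ranges: [-2.53, 2.53], [-0.77, 2.02], [0.04, 2.7], [-1, 4.14], [0.28, 2.66], [-3.11, 3.11]. Speed limits (rad/s): [2.57, 2.57, 3.14, 3.14, 3.14, 3.14].

INTERFACE

Orientations are given as [roll, pitch, yaw] about the fixed x, y, z axes, in that order (R = Rz(yaw) Ry(pitch) Rx(roll)).
In Python, from bench import arm, cams, boxes_of, outline_of gives the robot as it stands.
- The arm moves only by the shell command python3 -m jog 'ROWS' [FORCE]. ROWS is JSON, a list of rows, each a list of 3 entries, a list of its own where there are three numbers: the shift along the tool's x, y, z in cm, then the turn, a rotation vector about the tool's x, y, z in rad, then the closure, from -1 (fully open) to 1 (shut). A call has 1 to 12 rows; each row is the pose to reach, as a shift and turn from the pose commanded when the call began, along the tool's axes at that moment; what a row does not reach only later rows make up. A row lasts 1/10 s, in which the tool goes at most 50 mm and 8.59 degrees, less where a joint would pass 70% of its speed; a pose out of reach is approached as far as the arm can. A call with a gripper value outside its range is refused whole. The fingers move at their own pace and stop on an object; FORCE is the grip in N (left out, the last holds). Time passes only in rows, so rows that repeat a pose let the fingers close. It gives the time, the measured TCP pose, the force, the opening and the grip force at its end, in the units of the state.
- arm.state(): the state, without advancing time (a new reading comes with each control period).
- cams.capture(name): name is "side" or "top"; returns (picture, depth): 420x560x3 uint8, red, green, blue; 420x560 float32, m along the optical axis (not along the pixel's ray), 0 where there is no reading.
- cams.calibration(name): a dict with "intrinsics" (3x3 intrinsics, pixels), "cam_to_world" (4x4, takes a point from camera to world coordinates). Camera axes: x right, y down, z forward; pixel columns grow to the right and rows downward; lengths in m; the calibration is good to about 2 mm. A picture is of the moment at which its call begins. calibration takes no time and is no camera call.
- arm.hand_in(): hands the job in; it is judged then, once.
Trained networks look in the newest picture that a camera, given by its name, has taken for a name from the list of things; names that differ only in an ending like _2 or _b are one class to them, and where a whole thing is asked for, a point or a joint stands for the part that bears it (a point fixed in the world has none). Each returns a list of dicts, best first, with "confidence" (0 to 1); they miss things now and then, are a little off and sometimes report something else, mostly with a low value. They report only what shows in the picture. A call takes as long as a camera call.
- boxes_of(camera, thing): "box" ([left, top, width, height] in pixels, round what is visible of it).
- outline_of(camera, thing): "pixels" (420x560 bool, what is visible of it) and "box" ([left, top, width, height] in pixels, round what is visible of it).
The state is a dict: "clock": time; "joint_positions": joint angles; "joint_velocities": joint speeds; "joint_torque": joint torques, N m; "ee_pos": TCP position; "orientation": TCP orientation; "wrist_force": force on the tool from outside, world axes, zero at the start; "wrist_torque": the same for the moment, N m; "opening": finger opening in m; "grip_force": force on a finger pad.
Only numpy, scipy, OpenCV 4.12 (cv2) and the standard library are available. Lean on these libraries where they do the work, as an engineer would, in place of code of your own. Each camera call takes 0.05 s, during which the arm holds its last target. There are 200 camera calls.

## Working session

There is one attempt and no reset: what is moved stays moved. The work goes in short steps, Python scripts to look and compute and a shell command to move; the robot and the scene stay as the last step left them, time stands still between calls to the robot, and variables do not carry over. Pictures are saved under pics/ and viewed, at most 10 in all, crops included, and the job is handed in when it is done.

```bash
ls; mkdir -p pics
cat > h.py <<'E'
import numpy as np, cv2
from bench import arm,cams,boxes_of,outline_of
from scipy.spatial.transform import Rotation as R
def cloud(cam,depth):
    c=cams.calibration(cam);K=np.array(c["intrinsics"]);T=np.array(c["cam_to_world"])
    v,u=np.mgrid[:420,:560];P=np.stack([(u-K[0,2])/K[0,0]*depth,(v-K[1,2])/K[1,1]*depth,depth],-1)
    return P@T[:3,:3].T+T[:3,3]
def save(n,im): cv2.imwrite('pics/'+n,im[:,:,::-1])
E
python3 - <<'E'
from h import *
s=arm.state();print(s)
for c in("top","side"):
    im,d=cams.capture(c);save(c+'0.png',im);W=cloud(c,d)
    print(c,np.round(cams.calibration(c)["cam_to_world"],2).tolist())
    for t in "bowl stick holder pad shelf block dishes ewer spray hammer beaker pot".split():
        o=outline_of(c,t)
        if not o: print(t,None);continue
        o=o[0];p=W[o["pixels"]&(d>0)]
        q=p[p[:,2]>np.percentile(p[:,2],90)-.008] if t!="pad" else p
        r=cv2.minAreaRect((q[:,:2]*1000).astype(np.float32))
        print(t,round(o["confidence"],2),o["box"],len(p),"med",np.round(np.median(p,0),3),"rng",np.round(np.percentile(p,2,0),3),np.round(np.percentile(p,98,0),3),"rect",np.round(r[0]),np.round(r[1]),round(r[2]))
E
```

```text
pics
{'clock': 0.0, 'joint_positions': array([ 9.89022435e-01,  3.42725226e-01,  1.52502698e+00, -2.46464766e-05,
        1.27538785e+00, -1.46011077e-01]), 'joint_velocities': array([-0.0004706 ,  0.00048646,  0.00144402, -0.00099696,  0.00099517,
        0.0007706 ]), 'joint_torque': array([-9.63069488e-05, -4.31255150e+01, -2.44218725e+01,  7.16517703e-02,
        5.61318209e-02, -2.21439227e-04]), 'ee_pos': array([0.22133946, 0.47555078, 0.19184023]), 'orientation': array([-3.14005829e+00, -2.01818979e-04,  2.70583688e+00]), 'wrist_force': array([-0.07440362, -0.4929584 ,  0.43875984]), 'wrist_torque': array([ 0.00856965, -0.03259317, -0.053207  ]), 'grip_force': 0.0, 'opening': 0.09191304540460692}
top [[0.0, -0.99, 0.1, 0.42], [-1.0, -0.0, -0.01, -0.08], [0.01, -0.1, -0.99, 1.15], [0.0, 0.0, 0.0, 1.0]]
bowl 0.9 [299.8, 220.8, 42.1, 44.2] 1431 med [ 0.455 -0.196  0.041] rng [ 0.407 -0.246  0.002] [ 0.505 -0.149  0.053] rect [ 455. -196.] [80. 79.] 28
stick 0.8 [183.0, 183.5, 69.2, 35.5] 787 med [0.554 0.074 0.027] rng [ 0.515 -0.006  0.007] [0.594 0.154 0.032] rect [555.  73.] [
[... 2373 characters left out ...]
1] 1129 med [ 0.78  -0.14   0.095] rng [ 0.754 -0.162  0.003] [ 0.821 -0.099  0.162] rect [ 794. -114.] [63. 44.] 80
spray 0.93 [327.2, 136.2, 17.6, 52.0] 731 med [0.785 0.122 0.094] rng [0.767 0.112 0.002] [0.818 0.207 0.177] rect [791. 135.] [36. 34.] 7
hammer 0.6 [177.7, 313.9, 109.1, 78.5] 1750 med [ 0.335 -0.418  0.023] rng [ 0.209 -0.464 -0.   ] [ 0.436 -0.349  0.028] rect [ 321. -426.] [240.  87.] 23
beaker 0.54 [197.5, 177.9, 18.2, 17.7] 301 med [0.362 0.178 0.049] rng [0.338 0.164 0.006] [0.389 0.221 0.053] rect [362. 193.] [61. 59.] 40
pot 0.77 [342.3, 233.9, 35.3, 35.8] 978 med [ 0.707 -0.249  0.053] rng [ 0.673 -0.276  0.008] [ 0.756 -0.195  0.085] rect [ 718. -231.] [60. 63.] 40
```

View pics/top0.png

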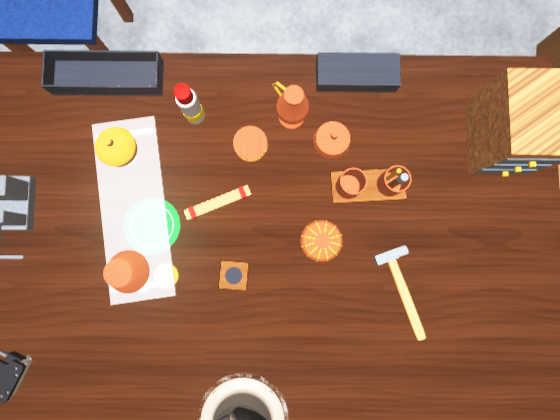

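View pics/side0.png

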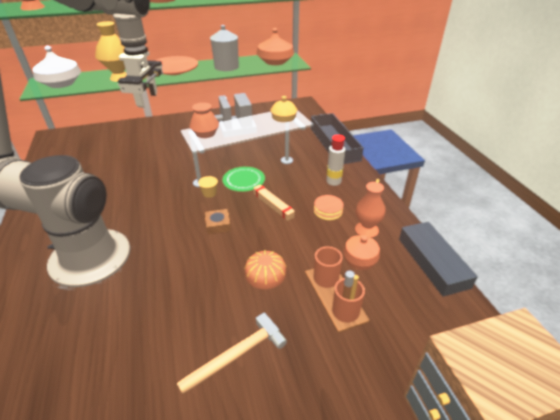

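Run:
```python
from h import *
from scipy.optimize import least_squares
for c in("top","side"):
    im,d=cams.capture(c);W=cloud(c,d).reshape(-1,3)
    near=(W[:,0]>.52)&(W[:,0]<.7)&(W[:,1]>-.46)&(W[:,1]<-.2)
    m=W[near&(abs(W[:,2]-.096)<.006)]
    o=m[m[:,1]>-.335]
    print(c,len(m),len(o))
    f=least_squares(lambda p:np.hypot(o[:,0]-p[0],o[:,1]-p[1])-.032,[.6,-.27],loss='soft_l1',f_scale=.003)
    print('cup',f.x,np.abs(f.fun).mean())
    o=m[m[:,1]<=-.335]
    if len(o)>5:
        f=least_squares(lambda p:np.hypot(o[:,0]-p[0],o[:,1]-p[1])-.032,[.6,-.38],loss='soft_l1',f_scale=.003);print('cup2',f.x)
    m=W[near&(abs(W[:,2]-.012)<.005)]
    if len(m)>10: r=cv2.minAreaRect((m[:,:2]*1000).astype(np.float32));print('base',r)
    m=W[near&(W[:,2]>.11)]
    if len(m): print('punch',m.mean(0),m.max(0))
```

```text
top 297 141
cup [ 0.6013799  -0.27165423] 0.0011771103757001094
cup2 [ 0.60832513 -0.38177253]
base ((616.3827514648438, -325.0941162109375), (107.10489654541016, 195.0170440673828), 3.61977219581604)
punch [ 0.60565202 -0.37812663  0.13658379] [ 0.62722303 -0.36976597  0.15310682]
side 346 152
cup [ 0.59861178 -0.27364895] 0.0011765206437483623
cup2 [ 0.60599663 -0.38257825]
base ((631.317138671875, -326.38201904296875), (143.7012939453125, 196.4982452392578), 3.318859100341797)
punch [ 0.60179455 -0.38566575  0.13383149] [ 0.62588656 -0.37266208  0.15202764]
```

The top view shows the stick at (218,202), the pad half under the shelf at (152,224), the bowl at (322,240) and the empty cup at (350,183). The network positions agree with the picture. I'll raise the arm clear of the shelf pots, then move over the stick.

```bash
python3 -m jog '[[[0,0,-5],[0,0,0],-1],[[0,0,-10],[0,0,0],-1],[[0,0,-15],[0,0,0],-1],[[0,0,-20],[0,0,0],-1],[[0,0,-24],[0,0,0],-1],[[-4,-2,-24],[0,0,0.1],-1],[[-8,-4,-24],[0,0,0.2],-1],[[-12,-6,-24],[0,0,0.3],-1],[[-16,-8,-24],[0,0,0.4],-1],[[-20,-10,-24],[0,0,0.5],-1],[[-24,-12,-24],[0,0,0.6],-1],[[-28,-14,-24],[0,0,0.73],-1]]' 20
cat >> h.py <<'E'
def log():
    s=arm.state();open('log.txt','a').write(repr([*s['joint_positions'],*s['ee_pos'],*s['orientation']])+'\n')
    print(round(s['clock'],2),np.round(s['joint_positions'],3),np.round(s['ee_pos'],3),np.round(s['orientation'],3))
E
sed -i '1i from numpy import array' h.py
python3 -c "from h import *;log()"
```

```text
clock: 2.6
ee_pos: [0.4171, 0.2292, 0.4327]
orientation: [3.141, -0.0, 1.971]
wrist_force: [0.9, 1.0, -0.0]
opening: 0.092
grip_force: 0.0
2.6 [ 0.341  0.184  1.096  0.     1.861 -0.059] [0.417 0.229 0.433] [ 3.141 -0.     1.971]
```

```bash
python3 -m jog '[[[-5,1.3,-0],[0,0,0],-1],[[-10,2.6,0],[0,0,0],-1],[[-15,3.9,0],[0,0,0],-1],[[-20,5.2,2],[0,0,0],-1],[[-25,6.3,6],[0,0,0],-1],[[-25,6.3,10],[0,0,0],-1],[[-25,6.3,10],[0,0.15,0],-1],[[-25,6.3,10],[0,0.3,0],-1],[[-25,6.3,10],[0,0.45,0],-1],[[-25,6.3,10],[0,0.6,0],-1],[[-25,6.3,10],[0,0.7,0],-1],[[-25,6.3,10],[0,0.7,0],-1]]'
python3 -c "from h import *;log()"
python3 -m jog '[[[0,0,0],[0,-0.15,0],-1],[[0,0,0],[0,-0.3,0],-1],[[0,0,0],[0,-0.45,0],-1],[[0,0,0],[0,-0.6,0],-1],[[0,0,0],[0,-0.75,0],-1],[[0,0,0],[0,-0.9,0],-1],[[0,0,0],[0,-1.05,0],-1],[[0,0,0],[0,-1.2,0],-1],[[0,0,0],[0,-1.2,0],-1]]'
python3 -c "from h import *;log()"
```

```text
clock: 3.8
ee_pos: [0.5731, 0.0234, 0.3289]
orientation: [-3.135, -0.705, 1.967]
wrist_force: [0.5, -0.1, 0.1]
opening: 0.0918
grip_force: 0.0
3.8 [-0.385  0.644  0.886  0.551  2.086 -0.624] [0.573 0.023 0.329] [-3.135 -0.705  1.967]
clock: 4.7
ee_pos: [0.5713, 0.0302, 0.333]
orientation: [3.141, 0.504, 1.985]
wrist_force: [0.0, -0.1, -0.2]
opening: 0.0918
grip_force: 0.0
4.7 [ 0.211  0.308  1.309 -0.497  1.433 -0.157] [0.571 0.03  0.333] [3.141 0.504 1.985]
```

```bash
cat >> h.py <<'E'
def fk(q,p):
    r=lambda a,t:R.from_euler(a,t).as_matrix()
    M=np.eye(3);x=np.zeros(3)
    for a,t,off in (('z',q[0],(p[0],p[1],p[2])),('y',q[1],(p[3],0,p[4])),('y',q[2],(p[5],0,p[6])),('z',q[3],(0,0,0)),('y',q[4],(p[7],p[8],0)),('z',q[5]+C*np.pi/2,(0,0,p[9]))):
        M=M@r(a,t);x=x+M@np.array(off)
    return x,M
C=1
def fit():
    global C
    from scipy.optimize import least_squares
    D=[[0.98902,.342725,1.525,0,1.27539,-.14601,.22134,.47555,.19184,-3.14006,0,2.70584]]+[eval(l) for l in open('log.txt')]
    best=None
    for C in (1,-1):
        e=max(np.abs((R.from_matrix(fk(d,np.zeros(10))[1]).inv()*R.from_euler('xyz',d[9:])).as_rotvec()).max() for d in D)
        if best is None or e<best[0]: best=(e,C)
    C=best[1]
    f=least_squares(lambda p:np.concatenate([fk(d,p)[0]-d[6:9] for d in D]+[1e-3*(p-P0)]),P0)
    print('rot err',best,'pos err',np.abs(f.fun[:-10]).max(),np.round(f.x,3)); return f.x
P0=np.array([0,0,.3,0,.35,0,.35,0,.08,.2])
E
python3 -c "from h import *;fit()"
```

```text
rot err (np.float64(0.00022150954279210073), 1) pos err 4.321113098670892e-06 [-0.     0.076  0.223 -0.     0.506  0.047  0.38  -0.    -0.     0.352]
```

```bash
cat >> h.py <<'E'
LO=np.array([-2.53,-.77,.04,-1,.28,-3.11]);HI=np.array([2.53,2.02,2.7,4.14,2.66,3.11])
P=np.array([0,.076,.223,0,.506,.047,.38,0,0,.352])
def ik(x,M,seeds=12,q0=None):
    from scipy.optimize import least_squares
    rng=np.random.default_rng(0);best=None
    for i in range(seeds):
        s=q0 if (q0 is not None and i==0) else rng.uniform(LO,HI)
        def f(q):
            a,b=fk(q,P);return np.concatenate([a-x,.3*(R.from_matrix(b.T@M)).as_rotvec()])
        r=least_squares(f,np.clip(s,LO+1e-6,HI-1e-6),bounds=(LO,HI),max_nfev=60)
        if best is None or r.cost<best.cost: best=r
        if best.cost<1e-9: break
    return best.x,np.sqrt(2*best.cost)
def frame(z,x):
    z=np.array(z,float)/np.linalg.norm(z);x=np.array(x,float);x-=z*(x@z);x/=np.linalg.norm(x)
    return np.stack([x,np.cross(z,x),z],1)
E
cat > t.py <<'E'
from h import *
P[:]=fit()
cup=np.array([.6,-.273])
for deg in range(-180,180,20):
    a=np.radians(deg);h=np.array([np.cos(a),np.sin(a),0])
    for up in(1,-1):
        o=[]
        for z in(.255,.17):
            q,e=ik(np.array([*cup,z])+.019*h,frame(h,[0,0,up]),6);o.append((round(e,3),np.round(q,2)))
        if max(o[0][0],o[1][0])<.03: print('place',deg,up,o)
for t in(30,40,50):
    t=np.radians(t)
    for sx in(1,-1):
        o=[]
        for y in((.45,-.27),(.49,.19)):
            z=[0.09*np.sin(t),np.sin(t),-np.cos(t)]
            q,e=ik(np.array([*y,.013]),frame(z,[0,sx*1,sx*.8]),8);o.append((round(e,3),np.round(q,2)))
        print('push',np.degrees(t),sx,o)
E
python3 t.py
```

```text
rot err (np.float64(0.00022150954279210073), 1) pos err 4.321113098670892e-06 [-0.     0.076  0.223 -0.     0.506  0.047  0.38  -0.    -0.     0.352]
place -60 1 [(np.float64(0.0), array([-0.14,  0.67,  2.05,  4.09,  1.31, -1.91])), (np.float64(0.0), array([-0.14,  0.87,  2.05,  4.06,  1.43, -1.75]))]
place -60 -1 [(np.float64(0.0), array([-0.14,  0.67,  2.05,  4.09,  1.31,  1.23])), (np.float64(0.0), array([-0.14,  0.87,  2.05,  4.06,  1.43,  1.39]))]
place -40 1 [(np.float64(0.0), array([-0.39,  0.62,  2.28,  3.46,  1.34, -1.65])), (np.float64(0.0), array([-0.39,  0.87,  2.27,  3.45,  1.57, -1.57]))]
place -40 -1 [(np.float64(0.0), array([-0.39,  0.62,  2.28,  3.46,  1.34,  1.5 ])), (np.float64(0.0), array([-0.39,  0.87,  2.27,  3.45,  1.57,  1.57]))]
place -20 1 [(np.float64(0.0), array([-0.74,  0.61,  2.33,  2.74,  1.39, -1.5 ])), (np.float64(0.0), array([-0.74,  0.88,  2.33,  2.75,  1.63, -1.6 ]))]
place -20 -1 [(np.float64(0.0), array([-0.74,  0.61,  2.33,  2.74,  1.39,  1.65])), (np.float64(0.0), array([-0.74,  0.88,  2.33,  2.75,  1.63,  1.55]))]
place 0 1 [(np.float64(0.0), 
[... 2057 characters left out ...]
 1.32,  2.08])), (np.float64(0.0), array([-0.13,  0.57,  1.92,  0.75,  0.83,  2.46]))]
push 40.0 1 [(np.float64(0.0), array([-0.97,  0.86,  1.38,  0.42,  1.49, -1.12])), (np.float64(0.0), array([-0.24,  0.64,  1.94,  0.92,  0.93, -0.93]))]
push 40.0 -1 [(np.float64(0.0), array([-0.97,  0.86,  1.38,  0.42,  1.49,  2.02])), (np.float64(0.0), array([-0.24,  0.64,  1.94,  0.92,  0.93,  2.21]))]
push 50.0 1 [(np.float64(0.0), array([-1.01,  0.96,  1.28,  0.48,  1.65, -1.15])), (np.float64(0.0), array([-0.33,  0.73,  1.95,  1.03,  1.06, -1.12]))]
push 50.0 -1 [(np.float64(0.0), array([-1.01,  0.96,  1.28,  0.48,  1.65,  1.99])), (np.float64(0.0), array([-0.33,  0.73,  1.95,  1.03,  1.06,  2.02]))]
```

```bash
cat >> h.py <<'E'
def rel(x,M):
    s=arm.state();M0=R.from_euler('xyz',s['orientation']).as_matrix()
    print('shift cm',np.round(M0.T@(np.array(x)-s['ee_pos'])*100,2),'turn',np.round(R.from_matrix(M0.T@M).as_rotvec(),3))
def path(q,wps,n=12):
    """wps: list of (x,h_az,tilt) ; tool z=(sin t h, -cos t); tool x=-(d z/dt) direction (h=-x)"""
    out=[]
    (x0,a0,t0)=wps[0]
    for x1,a1,t1 in wps[1:]:
        for k in range(n+1):
            f=k/n;x=np.array(x0)*(1-f)+np.array(x1)*f;a=a0+(a1-a0)*f;t=t0+(t1-t0)*f
            q2,e=ik(x,MM(a,t),1,q0=q);out.append((e,np.abs(q2-q).max()));q=q2
        print('->',x1,a1,t1,'err',round(max(o[0] for o in out),4),'maxstep',round(max(o[1] for o in out[1:]),2),np.round(q,2));out=[(0,0)]
        x0,a0,t0=x1,a1,t1
    return q
def MM(a,t):
    a,t=np.radians(a),np.radians(t);h=np.array([np.cos(a),np.sin(a),0]);Z=np.array([0,0,1.])
    return frame(np.sin(t)*h-np.cos(t)*Z,-(np.cos(t)*h+np.sin(t)*Z))
E
python3 - <<'E'
from h import *
q=arm.state()['joint_positions']
pk=np.array([.577,.015])
rel([*pk,.10],MM(-67,0))
s=arm.state()
for mid in((.5,-.1,.33),(.55,-.15,.33),(.5,-.1,.40)):
  for aend in(103,80,60):
    print(mid,aend)
    path(q,[(s['ee_pos'],-67,-28.9),([*pk,.1],-67,0),([*pk,.006],-67,0),([*pk,.15],-67,0),(mid,-67-(247-0)-(0) +(aend-(-67)+360-0)*0+ -(113-aend)*1+67+0 if 0 else aend-360,0),(mid,aend-360,90),((.608,-.273,.27),-350,90),((.608,-.273,.175),-350,90)])
E
```

```text
shift cm [ 9.83 -0.09 21.19] turn [0.004 0.504 0.012]
(0.5, -0.1, 0.33) 103
-> [np.float64(0.577), np.float64(0.015), 0.1] -67 0 err 0.0 maxstep 0.07 [-0.11  0.52  1.51  0.    1.11 -0.51]
-> [np.float64(0.577), np.float64(0.015), 0.006] -67 0 err 0.0 maxstep 0.02 [-0.11  0.64  1.6   0.    0.91 -0.51]
-> [np.float64(0.577), np.float64(0.015), 0.15] -67 0 err 0.0 maxstep 0.03 [-0.11  0.47  1.44 -0.    1.23 -0.51]
-> (0.5, -0.1, 0.33) -257 0 err 0.0 maxstep 0.26 [-0.35  0.24  1.29  0.    1.61  2.57]
-> (0.5, -0.1, 0.33) -257 90 err 0.0 maxstep 0.11 [-0.76  0.91  1.09  1.01  2.43  2.44]
-> (0.608, -0.273, 0.27) -350 90 err 0.0 maxstep 0.15 [-1.09  0.63  2.07  1.85  1.44  2.  ]
-> (0.608, -0.273, 0.175) -350 90 err 0.0 maxstep 0.02 [-1.09  0.85  2.07  1.87  1.5   1.78]
(0.5, -0.1, 0.33) 80
-> [np.float64(0.577), np.float64(0.015), 0.1] -67 0 err 0.0 maxstep 0.07 [-0.11  0.52  1.51  0.    1.11 -0.51]
-> [np.float64(0.577), np.float64(0.015), 0.006] -67 0 err 0.0 maxstep 0.02 [-0.11  0.64  1.6   0.    0.91 -0.51]
-> [np.float64(0.577), np.float64(0.015), 0.15] -67 0 err 0.0 maxstep 0.03 [-0
[... 4761 characters left out ...]
 [np.float64(0.577), np.float64(0.015), 0.1] -67 0 err 0.0 maxstep 0.07 [-0.11  0.52  1.51  0.    1.11 -0.51]
-> [np.float64(0.577), np.float64(0.015), 0.006] -67 0 err 0.0 maxstep 0.02 [-0.11  0.64  1.6   0.    0.91 -0.51]
-> [np.float64(0.577), np.float64(0.015), 0.15] -67 0 err 0.0 maxstep 0.03 [-0.11  0.47  1.44 -0.    1.23 -0.51]
-> (0.5, -0.1, 0.4) -300 0 err 0.0494 maxstep 0.32 [-0.44  0.22  1.14  0.07  1.77  3.11]
-> (0.5, -0.1, 0.4) -300 90 err 0.0494 maxstep 0.13 [-1.04  0.49  1.73  1.24  1.98  2.42]
-> (0.608, -0.273, 0.27) -350 90 err 0.0 maxstep 0.09 [-1.09  0.63  2.07  1.85  1.44  2.  ]
-> (0.608, -0.273, 0.175) -350 90 err 0.0 maxstep 0.02 [-1.09  0.85  2.07  1.87  1.5   1.78]
```

```bash
python3 -m jog '[[[2,0,4],[0,0.13,0],-1],[[4,0,8],[0,0.26,0],-1],[[6,0,12.5],[0,0.4,0],-1],[[8,0,17],[0.002,0.504,0.006],-1],[[9.8,-0.1,21.2],[0.004,0.504,0.012],-1],[[9.8,-0.1,21.2],[0.004,0.504,0.012],-1],[[9.8,-0.1,21.2],[0.004,0.504,0.012],-1]]'
python3 - <<'E'
from h import *
im,d=cams.capture("side");W=cloud("side",d);o=outline_of("side","stick")[0];p=W[o["pixels"]&(d>0)]
q=p[(p[:,2]>.02)&(p[:,2]<.034)];print(cv2.minAreaRect((q[:,:2]*1000).astype(np.float32)))
rel([.577,.015,.006],MM(-67,0))
E
```

```text
clock: 5.4
ee_pos: [0.5789, 0.011, 0.1012]
orientation: [3.141, -0.004, 1.964]
wrist_force: [0.4, 0.2, 0.6]
opening: 0.0917
grip_force: 0.0
((551.0945434570312, 71.00980377197266), (32.66240692138672, 180.72467041015625), 23.918025970458984)
shift cm [ 0.42 -0.21  9.71] turn [ 0.005 -0.001 -0.007]
```

```bash
python3 -m jog '[[[0.4,-0.2,4],[0,0,0],-1],[[0.4,-0.2,8],[0,0,0],-1],[[0.4,-0.2,9.5],[0,0,0],-1],[[0.4,-0.2,9.5],[0,0,0],0],[[0.4,-0.2,9.5],[0,0,0],1],[[0.4,-0.2,9.5],[0,0,0],1],[[0.4,-0.2,9.5],[0,0,0],1],[[0.4,-0.2,9.5],[0,0,0],1],[[0.4,-0.2,9.5],[0,0,0],1],[[0.4,-0.2,9.5],[0,0,0],1]]' 40
python3 -c "from h import *;log()"
```

```text
clock: 6.5
ee_pos: [0.5745, 0.0143, 0.0047]
orientation: [-3.141, -0.004, 1.963]
wrist_force: [-0.6, 0.1, -0.2]
opening: 0.0405
grip_force: 0.0
6.5 [-0.11   0.639  1.603  0.004  0.903 -0.505] [0.574 0.014 0.005] [-3.141 -0.004  1.963]
```

```bash
python3 -m jog '[[[0,0,0],[0,0,0],1],[[0,0,0],[0,0,0],1],[[0,0,0],[0,0,0],1],[[0,0,0],[0,0,0],1],[[0,0,-2],[0,0,0],1],[[0,0,-5],[0,0,0],1],[[-1,-2,-9],[0,0,0],1],[[-2,-4,-13],[0,0,0.1],1],[[-3.5,-6,-17],[0,0,0.25],1],[[-5,-8,-21],[0,0,0.4],1],[[-6.5,-10,-26],[0,0,0.55],1],[[-7.8,-11.3,-30],[0,0,0.7],1]]'
python3 -m jog '[[[0,0,0],[0,0,0.15],1],[[0,0,0],[0,0,0.3],1],[[0,0,0],[0,0,0.45],1],[[0,0,0],[0,0,0.6],1],[[0,0,0],[0,0,0.75],1],[[0,0,0],[0,0,0.9],1],[[0,0,0],[0,0,1.05],1],[[0,0,-2],[0,0,1.2],1],[[0,0,-2],[0,0,1.35],1],[[0,0,-2],[0,0,1.5],1],[[0,0,-2],[0,0,1.65],1],[[0,0,-2],[0,0,1.75],1]]'
python3 -c "from h import *;log()"
```

```text
clock: 7.7
ee_pos: [0.4993, -0.1025, 0.3062]
orientation: [-3.138, -0.003, 1.257]
wrist_force: [1.3, -0.3, -0.2]
opening: 0.0004
grip_force: 0.0
clock: 8.9
ee_pos: [0.5004, -0.102, 0.3242]
orientation: [-3.14, 0.004, -0.492]
wrist_force: [-0.5, -0.1, -0.2]
opening: 0.0003
grip_force: 0.0
8.9 [-0.353  0.25   1.295  0.002  1.6    1.71 ] [ 0.5   -0.102  0.324] [-3.14   0.004 -0.492]
```

Run:
```python
from h import *
im,d=cams.capture("side");W=cloud("side",d);save('side1.png',im)
for o in outline_of("side","stick"):
    p=W[o["pixels"]&(d>0)]
    q=p[(p[:,2]>.02)&(p[:,2]<.036)];print(o['confidence'],o['box'],np.median(p,0),len(q) and cv2.minAreaRect((q[:,:2]*1000).astype(np.float32)))
```

```text
0.92 [255.8, 181.6, 36.9, 39.7] [0.55156936 0.05807446 0.02711105] ((551.064453125, 71.18029022216797), (31.718889236450195, 181.18063354492188), 23.031558990478516)
```

View pics/side1.png

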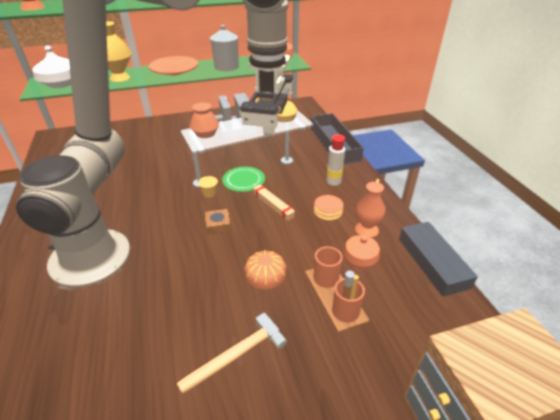

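The fingers closed on nothing: the stick is unmoved at (273,200), because I lifted before they had finished closing. I'll go back and wait for the grip this time.

```bash
python3 -m jog '[[[0,0,0],[0,0,-0.15],-1],[[0,0,0],[0,0,-0.3],-1],[[0,0,0],[0,0,-0.45],-1],[[0,0,0],[0,0,-0.6],-1],[[0,0,0],[0,0,-0.75],-1],[[0,0,0],[0,0,-0.9],-1],[[0,0,0],[0,0,-1.05],-1],[[0,0,0],[0,0,-1.2],-1],[[0,0,0],[0,0,-1.35],-1],[[0,0,0],[0,0,-1.5],-1],[[0,0,0],[0,0,-1.65],-1],[[0,0,0],[0,0,-1.75],-1]]'
python3 -m jog '[[[1.5,1,3],[0,0,-0.15],-1],[[3,2,6],[0,0,-0.3],-1],[[4.5,4,10],[0,0,-0.45],-1],[[6,6,14],[0,0,-0.6],-1],[[6,8,18],[0,0,-0.7],-1],[[6,10,20],[0,0,-0.7],-1],[[6,12,20],[0,0,-0.7],-1],[[6,12,20],[0,0,-0.7],-1]]'
python3 - <<'E'
from h import *
log();rel([.575,.0145,.005],MM(-67,0))
E
```

```text
clock: 10.2
ee_pos: [0.5005, -0.1019, 0.3243]
orientation: [-3.138, -0.003, 1.272]
wrist_force: [-0.6, -0.0, -0.7]
opening: 0.0901
grip_force: 0.0
clock: 11.0
ee_pos: [0.6337, -0.081, 0.1225]
orientation: [-3.14, -0.005, 1.966]
wrist_force: [-0.1, 0.1, 0.9]
opening: 0.0914
grip_force: 0.0
11.0 [-0.249  0.609  1.28   0.003  1.256 -0.644] [ 0.634 -0.081  0.122] [-3.14  -0.005  1.966]
shift cm [11.03 -1.73 11.8 ] turn [-0.002 -0.005 -0.007]
```

```bash
python3 -m jog '[[[4,-0.6,0],[0,0,0],-1],[[8,-1.2,0],[0,0,0],-1],[[11,-1.7,4],[0,0,0],-1],[[11,-1.7,8],[0,0,0],-1],[[11,-1.7,11.7],[0,0,0],-1],[[11,-1.7,11.7],[0,0,0],1],[[11,-1.7,11.7],[0,0,0],1],[[11,-1.7,11.7],[0,0,0],1],[[11,-1.7,11.7],[0,0,0],1],[[11,-1.7,11.7],[0,0,0],1],[[11,-1.7,11.7],[0,0,0],1],[[11,-1.7,11.7],[0,0,0],1]]' 40
python3 -m jog '[[[0,0,0],[0,0,0],1],[[0,0,0],[0,0,0],1],[[0,0,0],[0,0,0],1],[[0,0,0],[0,0,0],1]]'
python3 -m jog '[[[0,0,0],[0,0,0],1],[[0,0,0],[0,0,0],1],[[0,0,0],[0,0,0],1],[[0,0,0],[0,0,0],1]]'
```

```text
clock: 12.2
ee_pos: [0.5748, 0.015, 0.0079]
orientation: [-3.141, -0.004, 1.963]
wrist_force: [-0.7, 0.8, -0.2]
opening: 0.0402
grip_force: 0.0
clock: 12.6
ee_pos: [0.5746, 0.0151, 0.0074]
orientation: [-3.141, -0.004, 1.963]
wrist_force: [-0.7, 0.1, -0.3]
opening: 0.0087
grip_force: 0.0
clock: 13.0
ee_pos: [0.5746, 0.0151, 0.0075]
orientation: [-3.141, -0.004, 1.963]
wrist_force: [0.8, 0.6, 0.5]
opening: 0.0001
grip_force: 0.0
```

Run:
```python
from h import *
a,d=cams.capture("side");b,_=cams.capture("top")
s=arm.state()['ee_pos']
for c,im in(("side",a),("top",b)):
    K=cams.calibration(c);T=np.linalg.inv(np.array(K["cam_to_world"]))
    for p in (s,[.551,.071,.028],[.586,-.012,.028],[.516,.154,.028]):
        q=np.array(K["intrinsics"])@(T[:3,:3]@np.array(p)+T[:3,3]);print(c,p,np.round(q[:2]/q[2],1))
cv2.imwrite('pics/two.png',np.hstack([cv2.resize(a[130:270,200:340],(400,400)),cv2.resize(b[130:270,150:290],(400,400))])[:,:,::-1])
```

```text
side [0.57456747 0.01508334 0.00749935] [284.2 212.8]
side [0.551, 0.071, 0.028] [272.2 198.6]
side [0.586, -0.012, 0.028] [290.4 212.5]
side [0.516, 0.154, 0.028] [255.4 185.8]
top [0.57456747 0.01508334 0.00749935] [239.6 195.4]
top [0.551, 0.071, 0.028] [217.4 203.2]
top [0.586, -0.012, 0.028] [249.4 190. ]
top [0.516, 0.154, 0.028] [185.1 216.4]
```

View pics/two.png

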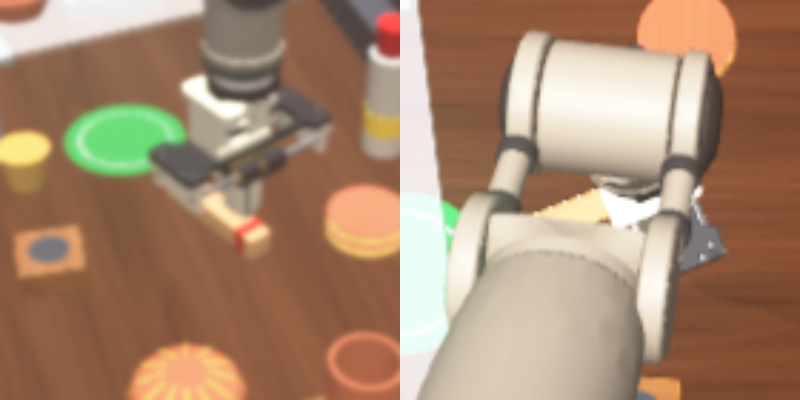

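Run:
```python
from h import *
a,d=cams.capture("side");W=cloud("side",d)
for v in range(186,222,3): print(v,[(u,np.round(W[v,u]*1000).astype(int).tolist(),a[v,u].tolist()) for u in (278,284,288)])
```

```text
186 [(278, [543, -24, 147], [104, 95, 84]), (284, [565, -12, 134], [121, 101, 75]), (288, [297, -876, 798], [107, 95, 85])]
189 [(278, [549, -4, 121], [78, 68, 59]), (284, [561, -24, 132], [103, 95, 87]), (288, [574, -21, 127], [85, 75, 71])]
192 [(278, [543, -23, 125], [139, 129, 118]), (284, [560, -29, 125], [118, 98, 73]), (288, [575, -21, 116], [84, 73, 65])]
195 [(278, [553, 11, 86], [141, 130, 118]), (284, [560, -29, 114], [120, 107, 93]), (288, [584, 9, 81], [158, 146, 128])]
198 [(278, [554, 15, 72], [200, 171, 140]), (284, [571, 6, 75], [170, 158, 137]), (288, [585, 10, 69], [169, 155, 135])]
201 [(278, [554, 15, 60], [229, 198, 157]), (284, [571, 5, 64], [171, 158, 138]), (288, [585, 10, 57], [167, 153, 133])]
204 [(278, [560, 34, 32], [253, 235, 184]), (284, [571, 7, 50], [183, 165, 141]), (288, [603, 65, -2], [163, 135, 112])]
207 [(278, [557, 25, 28], [236, 194, 140]), (284, [576, 21, 26], [252, 223, 171]), (288, [586, 13, 30], [253, 138, 107])]
210 [(278, [558, 27, 14], [176, 133, 93]), (284, [570, 3, 30], [254, 114, 91]), (288, [582, 1, 28], [254, 173, 132])]
213 [(278, [557, 24, 4], [154, 111, 78]), (284, [567, -6, 26], [190, 102, 75]), (288, [579, -11, 27], [250, 224, 167])]
216 [(278, [554, 14, 1], [141, 95, 67]), (284, [568, -2, 10], [161, 82, 60]), (288, [577, -15, 19], [186, 138, 96])]
219 [(278, [549, -3, 3], [142, 95, 67]), (284, [567, -7, 2], [148, 95, 68]), (288, [578, -13, 4], [171, 125, 87])]
```

```bash
python3 -m jog '[[[0,0,-4],[0,0,0],1],[[0,0,-8],[0,0,0],1],[[0,0,-12],[0,0,0],1],[[0,0,-12],[0,0,0],1],[[0,0,-12],[0,0,0],1]]'
cat > tip.py <<'E'
from h import *
import sys
a,d=cams.capture("side");W=cloud("side",d);s=arm.state();e=s['ee_pos'];print(e,s['opening'],s['joint_positions'])
m=(np.hypot(W[...,0]-e[0],W[...,1]-e[1])<.07)&(W[...,2]>.045)&(W[...,2]<e[2]+.09)
p=W[m]
for z in np.arange(.045,e[2]+.09,.01):
    k=p[(p[:,2]>=z)&(p[:,2]<z+.01)]
    if len(k): print(round(z,3),len(k),np.round(k.min(0)*1000),np.round(k.max(0)*1000),np.round(k.mean(0)*1000))
r=a[110:230,220:360];cv2.imwrite('pics/'+sys.argv[1],cv2.resize(r,(700,600),interpolation=cv2.INTER_CUBIC)[:,:,::-1])
K=cams.calibration("side");T=np.linalg.inv(np.array(K["cam_to_world"]));q=np.array(K["intrinsics"])@(T[:3,:3]@e+T[:3,3]);print('tcp px',q[:2]/q[2],'in crop',(q[:2]/q[2]-[220,110])*5)
E
python3 tip.py tip1.png
```

```text
clock: 13.65
ee_pos: [0.5752, 0.0147, 0.1284]
orientation: [3.141, -0.003, 1.963]
wrist_force: [0.3, 0.1, 0.3]
opening: 0.0005
grip_force: 0.0
[0.57439791 0.0147076  0.1270512 ] 0.00014949401376405073 [-0.10968468  0.49088052  1.47794402  0.00336906  1.17614784 -0.50350274]
0.155 2 [577.   8. 162.] [580.   9. 163.] [579.   9. 163.]
0.165 17 [569.   1. 166.] [591.  14. 174.] [580.   8. 170.]
0.175 36 [555.  -4. 175.] [593.  17. 185.] [571.   6. 181.]
0.185 44 [552.  -2. 185.] [594.  19. 195.] [572.   7. 190.]
0.195 41 [552.  -2. 195.] [594.  19. 205.] [570.   7. 200.]
0.205 35 [552.  -4. 205.] [593.  15. 215.] [572.   6. 209.]
0.215 3 [557.  -1. 216.] [562.   1. 217.] [559.  -0. 216.]
tcp px [284.38373894 182.14342243] in crop [321.9186947  360.71711217]
```

View pics/tip1.png

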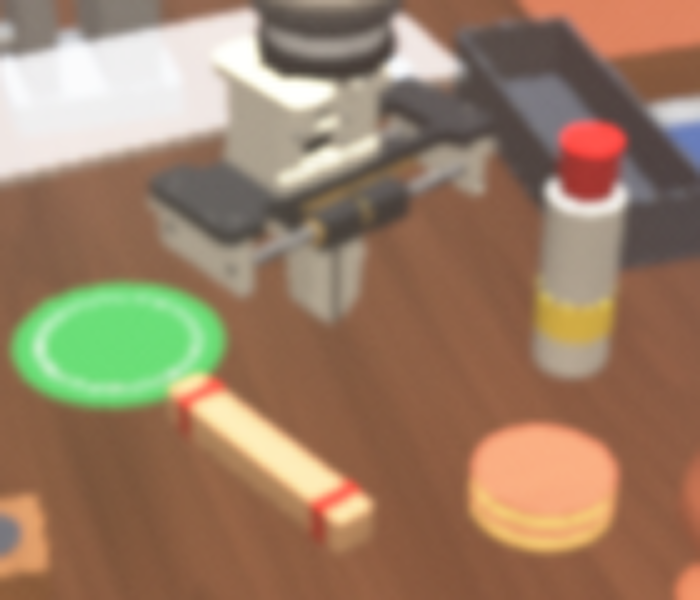

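The closed fingertips show at crop (330,320), about z = 0.163, while the reported TCP of z = 0.127 projects to (322,361). So the real tips end about 36 mm above the reported TCP. I'll check whether this also holds with the gripper open.

```bash
python3 -m jog '[[[0,0,0],[0,0,0],-1],[[0,0,0],[0,0,0],-1],[[0,0,0],[0,0,0],-1],[[0,0,0],[0,0,0],-1],[[0,0,0],[0,0,0],-1],[[0,0,0],[0,0,0],-1],[[0,0,0],[0,0,0],-1],[[0,0,0],[0,0,0],-1],[[0,0,0],[0,0,0],-1],[[0,0,0],[0,0,0],-1],[[0,0,0],[0,0,0],-1],[[0,0,0],[0,0,0],-1]]'; python3 tip.py tip2.png
```

```text
clock: 14.9
ee_pos: [0.5748, 0.0147, 0.1275]
orientation: [-3.141, -0.004, 1.963]
wrist_force: [-0.2, -0.3, 0.2]
opening: 0.0897
grip_force: 0.0
[0.5748565  0.01467493 0.12753174] 0.09077324574411079 [-0.10966271  0.49078152  1.4766647   0.00338407  1.17683425 -0.50350052]
0.155 4 [612.  26. 162.] [620.  40. 165.] [616.  33. 164.]
0.165 30 [522. -17. 165.] [633.  41. 175.] [592.  17. 171.]
0.175 50 [512. -19. 175.] [633.  43. 185.] [575.  10. 180.]
0.185 47 [513. -19. 185.] [632.  40. 195.] [568.   7. 190.]
0.195 57 [510. -21. 195.] [635.  41. 205.] [574.   9. 200.]
0.205 34 [522. -20. 205.] [636.  41. 214.] [599.  19. 209.]
0.215 5 [620.  23. 215.] [634.  31. 217.] [627.  27. 216.]
tcp px [284.53563646 181.99159463] in crop [322.67818229 359.95797317]
```

Same when open, so the true tips lie 35 mm behind the reported TCP. I'll account for that: command z of about -0.027 to put the tips at about 0.008.

```bash
python3 -m jog '[[[0,0,4],[0,0,0],-1],[[0,0,8],[0,0,0],-1],[[0,0,12],[0,0,0],-1],[[0,0,14],[0,0,0],-1],[[0,0,15.4],[0,0,0],-1],[[0,0,15.4],[0,0,0],1],[[0,0,15.4],[0,0,0],1],[[0,0,15.4],[0,0,0],1],[[0,0,15.4],[0,0,0],1],[[0,0,15.4],[0,0,0],1],[[0,0,15.4],[0,0,0],1],[[0,0,15.4],[0,0,0],1]]' 40
python3 -m jog '[[[0,0,0],[0,0,0],1],[[0,0,0],[0,0,0],1],[[0,0,0],[0,0,0],1],[[0,0,0],[0,0,0],1]]'
cat >> h.py <<'E'
TIP=.035
P[9]-=TIP
def rel(x,M):   # x: true finger tip
    s=arm.state();M0=R.from_euler('xyz',s['orientation']).as_matrix();tip=s['ee_pos']-TIP*M0[:,2];print('tip',np.round(tip,4))
    print('shift cm',np.round(M0.T@(np.array(x)+TIP*M[:,2]-s['ee_pos'])*100,2),'turn',np.round(R.from_matrix(M0.T@M).as_rotvec(),3))
E
python3 - <<'E'
from h import *
q=arm.state()['joint_positions']
for mid in ((.5,-.1,.33),(.5,-.1,.37),(.47,-.12,.33)):
    path(q,[((.575,.015,.008),-67,0),((.575,.015,.2),-67,0),(mid,-265,0),(mid,-265,90),((.606,-.273,.28),-350,90),((.606,-.273,.175),-350,90)])
E
```

```text
clock: 16.15
ee_pos: [0.5746, 0.0152, -0.0262]
orientation: [-3.141, -0.004, 1.963]
wrist_force: [0.2, -0.3, 0.6]
opening: 0.0404
grip_force: 0.0
clock: 16.55
ee_pos: [0.5747, 0.0152, -0.0264]
orientation: [-3.141, -0.004, 1.963]
wrist_force: [-0.1, 0.1, 0.9]
opening: 0.0276
grip_force: 39.9
-> (0.575, 0.015, 0.2) -67 0 err 0.0 maxstep 0.04 [-0.11  0.46  1.42  0.    1.26 -0.51]
-> (0.5, -0.1, 0.33) -265 0 err 0.0 maxstep 0.27 [-0.35  0.25  1.37  0.    1.52  2.71]
-> (0.5, -0.1, 0.33) -265 90 err 0.0 maxstep 0.11 [-0.78  0.82  1.31  1.02  2.28  2.38]
-> (0.606, -0.273, 0.28) -350 90 err 0.0 maxstep 0.14 [-1.01  0.62  2.02  1.91  1.39  2.04]
-> (0.606, -0.273, 0.175) -350 90 err 0.0 maxstep 0.02 [-1.01  0.86  2.03  1.94  1.48  1.81]
-> (0.575, 0.015, 0.2) -67 0 err 0.0 maxstep 0.04 [-0.11  0.46  1.42  0.    1.26 -0.51]
-> (0.5, -0.1, 0.37) -265 0 err 0.0 maxstep 0.27 [-0.35  0.24  1.27  0.    1.62  2.71]
-> (0.5, -0.1, 0.37) -265 90 err 0.0 maxstep 0.12 [-0.78  0.77  1.28  1.07  2.31  2.47]
-> (0.606, -0.273, 0.28) -350 90 err 0.0 maxstep 0.14 [-1.01  0.62  2.02  1.91  1.39  2.04]
-> (0.606, -0.273, 0.175) -350 90 err 0.0 maxstep 0.02 [-1.01  0.86  2.03  1.94  1.48  1.81]
-> (0.575, 0.015, 0.2) -67 0 err 0.0 maxstep 0.04 [-0.11  0.46  1.42  0.    1.26 -0.51]
-> (0.47, -0.12, 0.33) -265 0 err 0.0 maxstep 0.27 [-0.41  0.2   1.43  0.    1.51  2.65]
-> (0.47, -0.12, 0.33) -265 90 err 0.0 maxstep 0.11 [-0.83  0.8   1.34  0.95  2.3   2.32]
-> (0.606, -0.273, 0.28) -350 90 err 0.0 maxstep 0.15 [-1.01  0.62  2.02  1.91  1.39  2.04]
-> (0.606, -0.273, 0.175) -350 90 err 0.0 maxstep 0.02 [-1.01  0.86  2.03  1.94  1.48  1.81]
```

```bash
python3 -m jog '[[[0,0,-3],[0,0,0],1],[[0,0,-6],[0,0,0],1],[[0,0,-9],[0,0,0],1],[[0,0,-12],[0,0,0],1],[[-1,-2,-15],[0,0,0],1],[[-2,-3.5,-18],[0,0,0],1],[[-3,-5,-21],[0,0,0.1],1],[[-4,-6.5,-24],[0,0,0.25],1],[[-5,-8,-27],[0,0,0.4],1],[[-6,-9.5,-30],[0,0,0.55],1],[[-7.8,-11.3,-33],[0,0,0.7],1],[[-7.8,-11.3,-33],[0,0,0.7],1]]'
python3 -m jog '[[[0,0,0],[0,0,0.14],1],[[0,0,0],[0,0,0.28],1],[[0,0,0],[0,0,0.42],1],[[0,0,0],[0,0,0.56],1],[[0,0,0],[0,0,0.7],1],[[0,0,0],[0,0,0.84],1],[[0,0,0],[0,0,0.98],1],[[0,0,0],[0,0,1.12],1],[[0,0,0],[0,0,1.26],1],[[0,0,0],[0,0,1.4],1],[[0,0,0],[0,0,1.54],1],[[0,0,0],[0,0,1.68],1]]'
python3 -m jog '[[[0,0,0],[0,0,0.14],1],[[0,0,0],[0,0,0.28],1],[[0,0,0],[0,0,0.42],1],[[0,0,0],[0,0,0.56],1],[[0,0,0],[0,0,0.7],1],[[0,0,0],[0,0,0.84],1],[[0,0,0],[0,0,0.98],1],[[0,0,0],[0,0,1.07],1],[[0,0,0],[0,0,1.07],1]]'
python3 - <<'E'
from h import *
log();rel([.5,-.1,.34],MM(-265,90))
E
```

```text
clock: 17.75
ee_pos: [0.5012, -0.1038, 0.3072]
orientation: [3.138, -0.001, 1.257]
wrist_force: [0.6, 0.1, -1.2]
opening: 0.0278
grip_force: 39.9
clock: 18.95
ee_pos: [0.5002, -0.1004, 0.3017]
orientation: [-3.139, 0.007, -0.42]
wrist_force: [-0.8, 0.0, -1.9]
opening: 0.0274
grip_force: 39.9
clock: 19.85
ee_pos: [0.5003, -0.1005, 0.3019]
orientation: [3.137, 0.005, -1.485]
wrist_force: [-0.8, -0.7, -1.8]
opening: 0.0277
grip_force: 39.9
19.85 [-0.35   0.257  1.345  0.003  1.546  2.706] [ 0.5   -0.1    0.302] [ 3.137  0.005 -1.485]
tip [ 0.5005 -0.1007  0.3369]
shift cm [-3.57  0.05 -3.79] turn [ 0.002 -1.566 -0.005]
```

```bash
python3 -m jog '[[[0,0,0],[0,-0.13,0],1],[[-0.3,0,-0.2],[0,-0.26,0],1],[[-0.6,0,-0.4],[0,-0.39,0],1],[[-1,0,-0.7],[0,-0.52,0],1],[[-1.4,0,-1],[0,-0.65,0],1],[[-1.8,0,-1.4],[0,-0.78,0],1],[[-2.2,0,-1.8],[0,-0.91,0],1],[[-2.6,0,-2.2],[0,-1.04,0],1],[[-3,0,-2.6],[0,-1.17,0],1],[[-3.3,0,-3],[0,-1.3,0],1],[[-3.6,0,-3.4],[0,-1.43,0],1],[[-3.6,0,-3.8],[0,-1.566,0],1]]'
python3 - <<'E'
from h import *
log();rel([.606,-.273,.28],MM(-350,90))
E
```

```text
clock: 21.05
ee_pos: [0.4981, -0.0656, 0.3409]
orientation: [-0.316, 1.567, 1.338]
wrist_force: [0.1, 0.7, -1.8]
opening: 0.0277
grip_force: 39.9
21.05 [-0.783  0.806  1.301  1.034  2.287  2.401] [ 0.498 -0.066  0.341] [-0.316  1.567  1.338]
tip [ 0.501  -0.1005  0.3408]
shift cm [  6.03 -12.51 -21.27] turn [ 1.479  0.004 -0.002]
```

```bash
python3 -m jog '[[[0,-1.1,-1.9],[0.13,0,0],1],[[0,-2.2,-3.8],[0.26,0,0],1],[[0,-3.3,-5.7],[0.39,0,0],1],[[0,-4.4,-7.6],[0.52,0,0],1],[[1,-5.5,-9.5],[0.65,0,0],1],[[1,-6.6,-11.4],[0.78,0,0],1],[[2,-7.7,-13.3],[0.91,0,0],1],[[3,-8.8,-15.2],[1.04,0,0],1],[[4,-9.9,-17.1],[1.17,0,0],1],[[5,-11,-19],[1.3,0,0],1],[[6,-12.1,-20.6],[1.42,0,0],1],[[6,-12.5,-21.3],[1.48,0,0],1]]'
python3 - <<'E'
from h import *
log();rel([.606,-.273,.175],MM(-350,90))
a,d=cams.capture("side");W=cloud("side",d);save('side2.png',a)
for c in("side","top"):
    if c=="top": b,d=cams.capture("top");W=cloud("top",d)
    o=outline_of(c,"stick")
    if o:
        p=W[o[0]["pixels"]&(d>0)]
        print(c,len(p),o[0]['confidence'],o[0]['box'])
        for z in np.arange(.1,.34,.03):
            k=p[(p[:,2]>z)&(p[:,2]<z+.03)]
            if len(k): print(np.round(z,2),len(k),np.round(k.min(0),3),np.round(np.median(k,0),3),np.round(k.max(0),3))
E
```

```text
clock: 22.25
ee_pos: [0.64, -0.267, 0.2785]
orientation: [-3.028, 1.564, -2.857]
wrist_force: [-0.3, 0.0, -1.8]
opening: 0.0277
grip_force: 39.9
22.25 [-1.015  0.614  2.03   1.91   1.385  2.037] [ 0.64  -0.267  0.279] [-3.028  1.564 -2.857]
tip [ 0.6055 -0.2729  0.2788]
shift cm [10.35  0.    0.11] turn [-0.004 -0.006  0.001]
side 572 0.68 [323.8, 180.8, 21.5, 69.2]
0.1 1 [ 0.606 -0.283  0.13 ] [ 0.606 -0.283  0.13 ] [ 0.606 -0.283  0.13 ]
0.13 87 [ 0.584 -0.289  0.13 ] [ 0.599 -0.285  0.144] [ 0.614 -0.275  0.16 ]
0.16 54 [ 0.597 -0.287  0.161] [ 0.605 -0.284  0.175] [ 0.613 -0.282  0.19 ]
0.19 57 [ 0.595 -0.289  0.19 ] [ 0.605 -0.285  0.206] [ 0.614 -0.282  0.219]
0.22 74 [ 0.546 -0.37   0.221] [ 0.603 -0.286  0.238] [ 0.614 -0.282  0.25 ]
0.25 35 [ 0.552 -0.37   0.25 ] [ 0.584 -0.285  0.269] [ 0.613 -0.263  0.279]
0.28 236 [ 0.554 -0.37   0.28 ] [ 0.592 -0.282  0.302] [ 0.614 -0.252  0.31 ]
0.31 19 [ 0.552 -0.369  0.31 ] [ 0.599 -0.273  0.311] [ 0.611 -0.261  0.317]
top 351 0.61 [347.6, 156.4, 34.8, 25.8]
0.13 19 [ 0.584 -0.262  0.141] [ 0.598 -0.256  0.152] [ 0.61  -0.254  0.158]
0.16 29 [ 0.585 -0.261  0.16 ] [ 0.598 -0.257  0.172] [ 0.611 -0.254  0.187]
0.19 7 [ 0.589 -0.282  0.191] [ 0.606 -0.256  0.204] [ 0.608 -0.255  0.215]
0.22 14 [ 0.587 -0.284  0.221] [ 0.589 -0.279  0.234] [ 0.608 -0.255  0.249]
0.25 24 [ 0.586 -0.285  0.251] [ 0.588 -0.274  0.268] [ 0.61  -0.256  0.278]
0.28 213 [ 0.585 -0.286  0.281] [ 0.599 -0.27   0.308] [ 0.615 -0.255  0.31 ]
0.31 44 [ 0.586 -0.285  0.31 ] [ 0.599 -0.267  0.311] [ 0.614 -0.257  0.314]
```

View pics/side2.png

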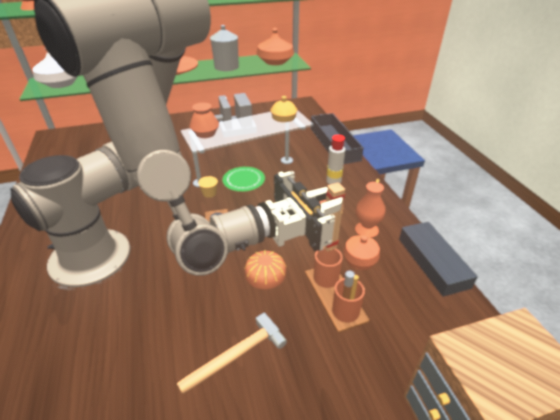

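The stick hangs upright at (335,210), directly above the empty cup at (328,262). I'll lower it in.

```bash
python3 -m jog '[[[2,-0.2,0],[0,0,0],1],[[4,-0.2,0],[0,0,0],1],[[5.5,-0.2,0],[0,0,0],1],[[7,-0.2,0],[0,0,0],1],[[8.5,-0.2,0],[0,0,0],1],[[9.5,-0.2,0],[0,0,0],1],[[10.5,-0.2,0],[0,0,0],1],[[10.5,-0.2,0],[0,0,0],1],[[10.5,-0.2,0],[0,0,0],1]]'
```

```text
clock: 23.35
ee_pos: [0.6403, -0.2695, 0.1766]
orientation: [-2.544, 1.569, -2.369]
wrist_force: [-0.3, -0.4, -0.4]
opening: 0.0278
grip_force: 39.9
```

```bash
python3 -m jog '[[[0,0,0],[0,0,0],0],[[0,0,0],[0,0,0],0],[[0,0,0],[0,0,0],0],[[0,0,0],[0,0,0],0],[[0,0,-1],[0,0,0],0],[[0,0,-2.5],[0,0,0],0],[[0,0,-5],[0,0,0],0],[[0,0,-8],[0,0,0],0],[[0,0,-11],[0,0,0],0],[[-3,0,-13],[0,0,0],0],[[-7,0,-13],[0,0,0],0]]'
python3 - <<'E'
from h import *
log();rel([.40,-.30,.25],MM(80,45))
for c in("side","top"):
    b,d=cams.capture(c);W=cloud(c,d)
    o=outline_of(c,"stick");
    if o:
        p=W[o[0]["pixels"]&(d>0)];print(c,len(p),o[0]['confidence'],np.round(np.median(p,0),3),p[:,2].max())
        k=p[p[:,2]>.18];print(np.round(k.mean(0),3),len(k))
    o=outline_of(c,"bowl")
    if o: p=W[o[0]["pixels"]&(d>0)];p=p[(p[:,2]>.005)&(p[:,2]<.02)];print('bowl',len(p),np.round([p.min(0),p.max(0)],3))
    if o:
        from scipy.optimize import least_squares
        f=least_squares(lambda x:np.hypot(p[:,0]-x[0],p[:,1]-x[1])-.055,[.455,-.2],loss='soft_l1',f_scale=.002);print(f.x)
q=arm.state()['joint_positions']
s=arm.state();print(R.from_euler('xyz',s['orientation']).as_matrix().round(2))
E
```

```text
clock: 24.45
ee_pos: [0.5102, -0.2938, 0.2458]
orientation: [2.164, 1.565, 2.334]
wrist_force: [-0.5, -0.8, 0.6]
opening: 0.0459
grip_force: 0.0
24.45 [-1.336  0.661  2.172  1.63   1.549  1.884] [ 0.51  -0.294  0.246] [2.164 1.565 2.334]
tip [ 0.4757 -0.2997  0.2459]
shift cm [  2.1    3.58 -10.12] turn [-1.156  0.683 -0.485]
side 627 0.72 [ 0.591 -0.283  0.15 ] 0.19911323799863923
[ 0.595 -0.277  0.192] 171
bowl 109 [[ 0.399 -0.256  0.005]
 [ 0.508 -0.203  0.02 ]]
[ 0.45373943 -0.19908766]
top 403 0.61 [ 0.596 -0.263  0.165] 0.19940465515987305
[ 0.599 -0.27   0.194] 180
bowl 21 [[ 0.402 -0.249  0.005]
 [ 0.512 -0.145  0.02 ]]
[ 0.4565772  -0.19923949]
[[-0.   -0.17  0.98]
 [-0.    0.98  0.17]
 [-1.   -0.   -0.  ]]
```

The stick stands in the cup and is released. Next I'll place the tilted, part-open fingers behind the bowl.

Run:
```python
from h import *
s=arm.state();q=s['joint_positions'];M0=R.from_euler('xyz',s['orientation']).as_matrix();tip=s['ee_pos']-TIP*M0[:,2]
up=(.452,-.285,.20)
q=path(q,[(tip,10,90),(up,86,40),((.4505,-.265,.10),86,40),((.4505,-.265,.012),86,40),((.5,.196,.012),95,40)])
rel(up,MM(86,40))
```

```text
-> (0.452, -0.285, 0.2) 86 40 err 0.0 maxstep 0.14 [-0.96  0.67  1.27  0.43  1.77  2.22]
-> (0.4505, -0.265, 0.1) 86 40 err 0.0 maxstep 0.02 [-0.94  0.75  1.41  0.43  1.55  2.14]
-> (0.4505, -0.265, 0.012) 86 40 err 0.0 maxstep 0.01 [-0.94  0.88  1.44  0.43  1.41  2.07]
-> (0.5, 0.196, 0.012) 95 40 err 0.0 maxstep 0.08 [-0.16  0.74  1.82  0.84  0.99  2.27]
tip [ 0.4778 -0.2978  0.2461]
shift cm [ 7.3   3.9  -5.25] turn [-1.235  0.736 -0.577]
```

```bash
python3 -m jog '[[[0.3,0.3,-1.5],[-0.103,0.061,-0.048],-0.4],[[0.6,0.6,-3],[-0.206,0.123,-0.096],-0.4],[[1,1,-4],[-0.309,0.184,-0.144],-0.4],[[1.5,1.4,-5],[-0.412,0.245,-0.192],-0.4],[[2.2,1.8,-5.2],[-0.515,0.307,-0.24],-0.4],[[3,2.2,-5.2],[-0.618,0.368,-0.288],-0.4],[[3.7,2.5,-5.2],[-0.72,0.429,-0.337],-0.4],[[4.5,2.8,-5.2],[-0.823,0.491,-0.385],-0.4],[[5.2,3.1,-5.2],[-0.926,0.552,-0.433],-0.4],[[6,3.4,-5.2],[-1.03,0.613,-0.481],-0.4],[[6.7,3.7,-5.2],[-1.132,0.675,-0.53],-0.4],[[7.3,3.9,-5.2],[-1.235,0.736,-0.577],-0.4]]'
python3 - <<'E'
from h import *
log();rel([.4505,-.268,.09],MM(86,40));rel([.4505,-.265,.013],MM(86,40))
E
```

```text
clock: 25.95
ee_pos: [0.454, -0.2624, 0.1719]
orientation: [3.136, 0.698, -1.639]
wrist_force: [1.0, -0.2, -0.5]
opening: 0.0643
grip_force: 0.0
25.95 [-0.953  0.67   1.262  0.423  1.769  2.218] [ 0.454 -0.262  0.172] [ 3.136  0.698 -1.639]
tip [ 0.4526 -0.2848  0.1987]
shift cm [5.7  0.26 9.4 ] turn [ 0.006 -0.001  0.001]
tip [ 0.4526 -0.2848  0.1987]
shift cm [10.42  0.24 15.49] turn [ 0.006 -0.001  0.001]
```

```bash
python3 -m jog '[[[2,0,3],[0,0,0],-0.4],[[4,0.2,6.5],[0,0,0],-0.4],[[5.7,0.2,9.4],[0,0,0],-0.4],[[7.4,0.2,11.6],[0,0,0],-0.4],[[9,0.2,13.5],[0,0,0],-0.4],[[10.4,0.2,15.5],[0,0,0],-0.4],[[10.4,0.2,15.5],[0,0,0],-0.4],[[10.4,0.2,15.5],[0,0,0],-0.4]]'
python3 - <<'E'
from h import *
log()
a,d=cams.capture("side");W=cloud("side",d)
cv2.imwrite('pics/pre.png',cv2.resize(a[190:340,180:380],(800,600),interpolation=cv2.INTER_CUBIC)[:,:,::-1])
for t in((.5,-.245+.02,.013),(.47,-.1,.013),(.484,.06,.013),(.5,.15,.013),(.5,.186,.013)): rel(t,MM(86+9*(t[1]+.265)/.45,40))
E
```

```text
clock: 26.75
ee_pos: [0.4533, -0.2419, -0.0125]
orientation: [3.139, 0.7, -1.642]
wrist_force: [0.0, -0.3, 0.2]
opening: 0.0642
grip_force: 0.0
26.75 [-0.938  0.874  1.438  0.433  1.417  2.075] [ 0.453 -0.242 -0.013] [ 3.139  0.7   -1.642]
tip [ 0.4522 -0.265   0.0151]
shift cm [-3.18 -4.46  2.94] turn [-0.009  0.    -0.011]
tip [ 0.4522 -0.265   0.0151]
shift cm [-12.57  -0.51  10.82] turn [-0.037  0.    -0.044]
tip [ 0.4522 -0.265   0.0151]
shift cm [-24.86  -0.67  21.14] turn [-0.072  0.    -0.087]
tip [ 0.4522 -0.265   0.0151]
shift cm [-31.81  -1.57  26.98] turn [-0.093  0.    -0.111]
tip [ 0.4522 -0.265   0.0151]
shift cm [-34.56  -1.29  29.29] turn [-0.101  0.    -0.12 ]
```

View pics/pre.png

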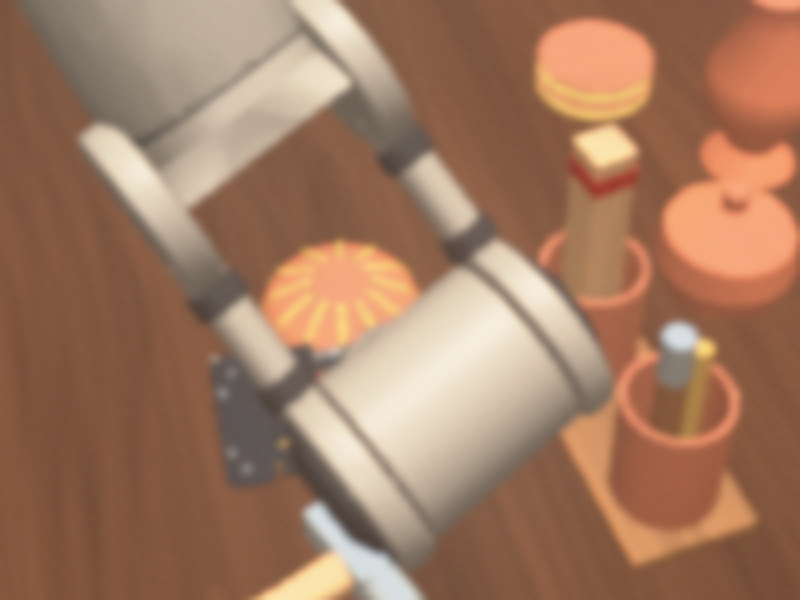

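The view shows the stick standing in the cup at crop (600,200). The bowl at (340,295) is undisturbed and the fingers are behind it. I'll push it in stages.

```bash
python3 -m jog '[[[-0.8,0,0.7],[0,0,0],-0.4],[[-1.6,0,1.35],[0,0,0],-0.4],[[-2.5,-0.1,2.1],[-0.007,0,-0.008],-0.4],[[-3.8,-0.2,3.2],[-0.011,0,-0.013],-0.4],[[-5.2,-0.25,4.4],[-0.015,0,-0.018],-0.4],[[-6.7,-0.3,5.7],[-0.02,0,-0.023],-0.4],[[-8.2,-0.4,7],[-0.024,0,-0.029],-0.4],[[-9.8,-0.45,8.35],[-0.029,0,-0.034],-0.4],[[-11.4,-0.5,9.7],[-0.033,0,-0.04],-0.4],[[-12.6,-0.5,10.8],[-0.037,0,-0.044],-0.4],[[-13.2,-0.55,11.3],[-0.039,0,-0.046],-0.4],[[-13.2,-0.55,11.3],[-0.039,0,-0.046],-0.4]]'
cat > look.py <<'E'
from h import *
from scipy.optimize import least_squares
s=arm.state();log();M0=R.from_euler('xyz',s['orientation']).as_matrix();tip=s['ee_pos']-TIP*M0[:,2];print('tip',tip.round(4))
for c in("side","top"):
    a,d=cams.capture(c);W=cloud(c,d)
    for t,r,z0,z1 in(("bowl",.055,.004,.022),("pad",.075,-1,1)):
        o=outline_of(c,t)
        if not o: print(c,t,None);continue
        p=W[o[0]["pixels"]&(d>0)];n=len(p);p=p[(p[:,2]>z0)&(p[:,2]<z1)]
        f=least_squares(lambda x:np.hypot(p[:,0]-x[0],p[:,1]-x[1])-r,p[:,:2].mean(0)+[0,.02],loss='soft_l1',f_scale=.002) if t=="bowl" and len(p)>5 else None
        q=W[o[0]["pixels"]&(d>0)];q=q[q[:,2]>.02]
        print(c,t,n,len(p),None if f is None else f.x.round(4),'top pts',np.round([q.min(0),q.max(0)],3).tolist() if len(q) else '')
save('look.png',a)
E
python3 look.py
python3 - <<'E'
from h import *
rel([.5,.155,.013],MM(94,40));rel([.5,.185,.013],MM(95,40))
E
```

```text
clock: 28.0
ee_pos: [0.4713, -0.068, -0.013]
orientation: [3.142, 0.698, -1.579]
wrist_force: [0.7, -0.2, 0.3]
opening: 0.0645
grip_force: 0.6
28.0 [-0.698  0.772  1.71   0.559  1.208  2.1  ] [ 0.471 -0.068 -0.013] [ 3.142  0.698 -1.579]
tip [ 0.4711 -0.0905  0.0138]
side bowl 50 0 None top pts [[0.418, -0.043, 0.025], [0.486, 0.005, 0.055]]
side pad 518 518 None top pts 
top bowl 371 10 [ 0.5631 -0.005 ] top pts [[0.445, -0.072, 0.021], [0.526, 0.017, 0.608]]
top pad 304 304 None top pts 
tip [ 0.4708 -0.0922  0.013 ]
shift cm [-18.96  -2.5   15.9 ] turn [-0.051  0.    -0.062]
tip [ 0.4708 -0.0922  0.013 ]
shift cm [-21.26  -2.43  17.83] turn [-0.062  0.    -0.075]
```

```bash
python3 -m jog '[[[-0.8,-0.1,0.7],[-0.002,0,-0.003],-0.4],[[-2,-0.25,1.7],[-0.005,0,-0.006],-0.4],[[-3.6,-0.45,3],[-0.01,0,-0.012],-0.4],[[-5.4,-0.7,4.5],[-0.015,0,-0.018],-0.4],[[-7.2,-0.95,6],[-0.02,0,-0.024],-0.4],[[-9,-1.2,7.5],[-0.025,0,-0.03],-0.4],[[-10.8,-1.4,9.05],[-0.03,0,-0.036],-0.4],[[-12.6,-1.65,10.6],[-0.034,0,-0.042],-0.4],[[-14.4,-1.9,12.1],[-0.039,0,-0.048],-0.4],[[-16,-2.1,13.4],[-0.044,0,-0.053],-0.4],[[-17,-2.25,14.3],[-0.047,0,-0.056],-0.4],[[-17.4,-2.3,14.6],[-0.048,0,-0.057],-0.4]]'
python3 look.py
python3 - <<'E'
from h import *
rel([.5,.196,.013],MM(95,40))
E
```

```text
clock: 29.5
ee_pos: [0.4961, 0.1581, -0.014]
orientation: [3.141, 0.697, -1.505]
wrist_force: [-1.0, -4.0, 0.4]
opening: 0.0646
grip_force: 1.9
29.5 [-0.28   0.735  1.822  0.784  1.025  2.224] [ 0.496  0.158 -0.014] [ 3.141  0.697 -1.505]
tip [0.4976 0.1356 0.0129]
side bowl 87 0 None top pts [[0.456, 0.065, 0.023], [0.49, 0.219, 0.106]]
side pad 125 125 None top pts 
top bowl 949 69 [0.4961 0.1893] top pts [[0.442, 0.134, 0.02], [0.549, 0.204, 0.203]]
top pad None
tip [0.498  0.1342 0.013 ]
shift cm [-4.72 -0.55  3.95] turn [-0.014 -0.    -0.018]
```

View pics/look.png

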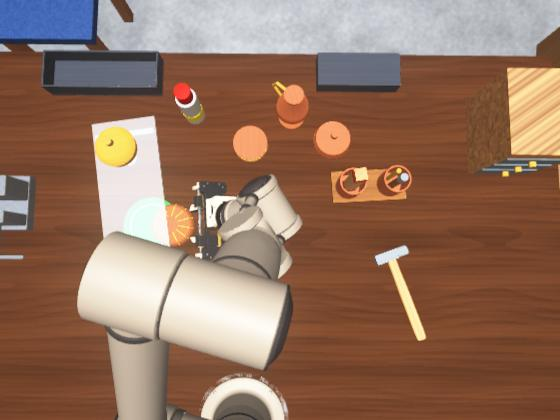

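The bowl is at (180,224) with its front half over the pad's near edge, well centred in the fingers. The arm is clear of the shelf, so I'll push the last 59 mm slowly.

```bash
python3 -m jog '[[[-0.4,0,0.3],[0,0,0],-0.4],[[-0.9,-0.1,0.75],[0,0,0],-0.4],[[-1.5,-0.1,1.25],[0,0,0],-0.4],[[-2.1,-0.2,1.75],[0,0,0],-0.4],[[-2.7,-0.3,2.25],[0,0,0],-0.4],[[-3.2,-0.3,2.7],[0,0,0],-0.4],[[-3.6,-0.4,3],[0,0,0],-0.4],[[-4,-0.4,3.35],[0,0,0],-0.4],[[-4.3,-0.5,3.6],[0,0,0],-0.4],[[-4.5,-0.5,3.8],[0,0,0],-0.4],[[-4.5,-0.5,3.8],[0,0,0],-0.4]]'
python3 look.py
python3 - <<'E'
from h import *
rel([.496,.13,.016],MM(94,40));rel([.49,-.05,.10],MM(94,40))
E
```

```text
clock: 30.9
ee_pos: [0.4976, 0.2166, -0.0139]
orientation: [3.141, 0.698, -1.506]
wrist_force: [-0.2, -1.8, 0.6]
opening: 0.0641
grip_force: 0.9
30.9 [-0.168  0.732  1.831  0.856  0.976  2.268] [ 0.498  0.217 -0.014] [ 3.141  0.698 -1.506]
tip [0.4991 0.1942 0.0129]
side bowl 53 0 None top pts [[0.46, 0.194, 0.028], [0.49, 0.28, 0.055]]
side pad 36 36 None top pts [[0.498, 0.121, 0.053], [0.511, 0.123, 0.056]]
top bowl 54 21 [0.4987 0.2479] top pts [[0.486, 0.193, 0.02], [0.525, 0.201, 0.033]]
top pad None
tip [0.4991 0.1938 0.0128]
shift cm [ 4.66  0.73 -4.32] turn [-0.003 -0.    -0.004]
tip [0.4991 0.1938 0.0128]
shift cm [ 13.     2.5  -22.27] turn [-0.003 -0.    -0.004]
```

Now I'll back off, pull clear of the shelf and check the bowl.

```bash
python3 -m jog '[[[0.8,0.1,-0.7],[0,0,0],-0.4],[[2.3,0.4,-2.1],[0,0,0],-0.4],[[4.6,0.7,-4.3],[0,0,0],-0.4],[[7,1.2,-7.3],[0,0,0],-0.4],[[9,1.6,-11],[0,0,0],-0.4],[[10.5,2,-15],[0,0,0],-0.4],[[12,2.3,-19],[0,0,0],-0.4],[[13,2.5,-22.3],[0,0,0],-0.4],[[10,6,-26],[0,0,0],-0.4],[[8,10,-29],[0,0,0],-0.4],[[6,14,-32],[0,0,0],-0.4],[[6,14,-32],[0,0,0],-0.4]]'
cat > fin.py <<'E'
from h import *
from scipy.optimize import least_squares
log()
a,d=cams.capture("side");W=cloud("side",d)
cv2.imwrite('pics/fin.png',cv2.resize(a[90:310,140:400],(700,592),interpolation=cv2.INTER_CUBIC)[:,:,::-1])
for t in("bowl","pad"):
    o=outline_of("side",t)
    if not o: print(t,None);continue
    p=W[o[0]["pixels"]&(d>0)]
    if t=="bowl":
        p=p[(p[:,2]>.004)&(p[:,2]<.022)]
        f=least_squares(lambda x:np.hypot(p[:,0]-x[0],p[:,1]-x[1])-.055,p[:,:2].mean(0)+[0,.03],loss='soft_l1',f_scale=.002);print(t,len(p),f.x)
    print(t,np.round([np.percentile(p,1,0),np.percentile(p,99,0)],3).tolist())
for t in "ewer spray hammer beaker pot stick".split():
    o=outline_of("side",t)
    if o: p=W[o[0]["pixels"]&(d>0)];print(t,np.round(np.median(p,0),3))
E
python3 fin.py
```

```text
clock: 32.4
ee_pos: [0.3725, -0.0449, 0.195]
orientation: [-3.14, 0.695, -1.507]
wrist_force: [0.6, 0.4, -1.0]
opening: 0.064
grip_force: 0.0
32.4 [-0.773  0.331  1.784  0.445  1.58   2.181] [ 0.372 -0.045  0.195] [-3.14   0.695 -1.507]fin.py:12: RuntimeWarning: Mean of empty slice.
  f=least_squares(lambda x:np.hypot(p[:,0]-x[0],p[:,1]-x[1])-.055,p[:,:2].mean(0)+[0,.03],loss='soft_l1',f_scale=.002);print(t,len(p),f.x)
  ret = um.true_divide(
Traceback (most recent call last):
  File "fin.py", line 12, in <module>
    f=least_squares(lambda x:np.hypot(p[:,0]-x[0],p[:,1]-x[1])-.055,p[:,:2].mean(0)+[0,.03],loss='soft_l1',f_scale=.002);print(t,len(p),f.x)
ValueError: Initial guess is outside of provided bounds
```

View pics/fin.png

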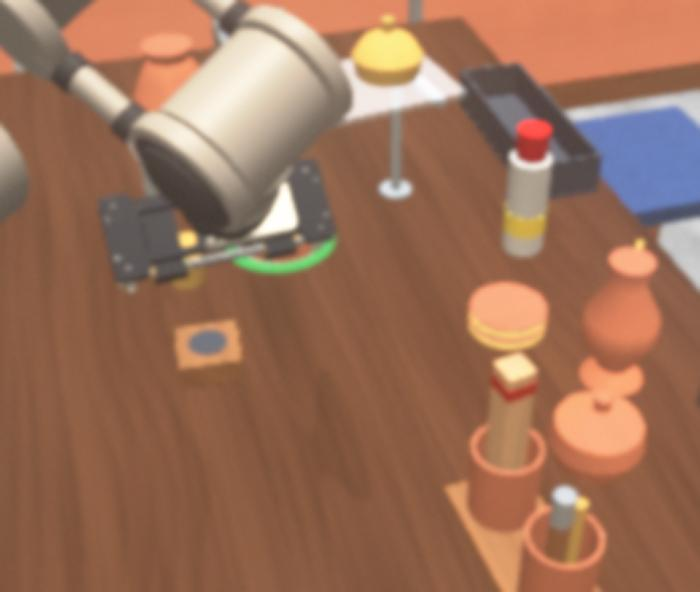

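```bash
python3 -m jog '[[[2.4,0,-3.3],[0,0,0],-0.4],[[4.8,0,-6.6],[0,0,0],-0.4],[[7.2,0,-10],[0,0,0],-0.4],[[9.6,0,-13.3],[0,0,0],-0.4],[[12,0,-16.7],[0,0,0],-0.4],[[12,0,-16.7],[0,0,0],-0.4],[[12,0,-16.7],[0,0,0],-0.4]]'
python3 fin.py
```

```text
clock: 33.2
ee_pos: [0.3879, -0.2429, 0.2417]
orientation: [3.14, 0.7, -1.508]
wrist_force: [0.2, -0.1, 0.1]
opening: 0.0643
grip_force: 0.0
33.2 [-0.985  0.54   1.3    0.346  1.913  2.106] [ 0.388 -0.243  0.242] [ 3.14   0.7   -1.508]
bowl None
pad [[0.753, -0.163, 0.003], [0.823, -0.093, 0.162]]
ewer [ 0.781 -0.14   0.095]
spray [0.785 0.122 0.099]
hammer [ 0.33  -0.419  0.023]
beaker [0.353 0.174 0.039]
pot [ 0.706 -0.249  0.054]
stick [ 0.592 -0.283  0.148]
```

```bash
python3 -m jog '[[[-2.5,0,-3],[0,0,0],-0.4],[[-5,-1,-6],[0,0,0],-0.4],[[-6.4,-4,-7.7],[0,0,0],-0.4],[[-6.4,-8,-7.7],[0,0,0],-0.4],[[-6.4,-12,-7.7],[0,0,0],-0.4],[[-6.4,-16,-7.7],[0,0,0],-0.4],[[-6.4,-20,-7.7],[0,0,0],-0.4],[[-6.4,-24,-7.7],[0,0,0],-0.4],[[-6.4,-24,-7.7],[0,0,0],-0.4],[[-6.4,-24,-7.7],[0,0,0],-0.4]]'
python3 fin.py
```

```text
clock: 34.65
ee_pos: [0.628, -0.2269, 0.3414]
orientation: [3.139, 0.699, -1.506]
wrist_force: [0.5, 0.3, -0.1]
opening: 0.0644
grip_force: 0.0
34.65 [-0.711  0.955  0.241  0.697  2.348  2.763] [ 0.628 -0.227  0.341] [ 3.139  0.699 -1.506]
bowl 129 [0.49378689 0.24688072]
bowl [[0.439, 0.19, 0.005], [0.541, 0.246, 0.022]]
pad [[0.419, 0.174, -0.002], [0.563, 0.294, 0.005]]
ewer [ 0.781 -0.14   0.095]
spray [0.784 0.119 0.042]
hammer [ 0.333 -0.419  0.024]
beaker [0.362 0.177 0.049]
pot [ 0.707 -0.248  0.053]
```

View pics/fin.png

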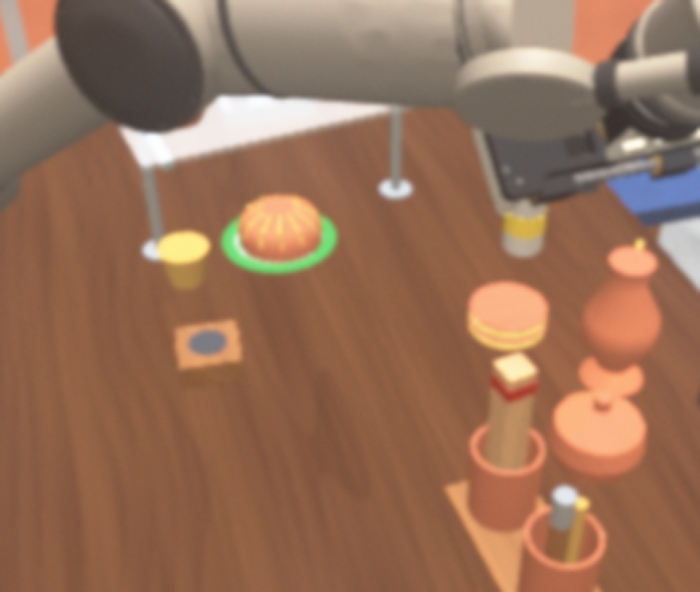

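The bowl at crop (280,230) sits centred on the green pad, 1 mm off by the side camera. The stick stands in the cup at (510,420) and the bystanders have not moved, so I'll hand in.

```bash
python3 -c "
from bench import arm
print(arm.hand_in())"
```

```text
the job is handed in; nothing more can be done
None
```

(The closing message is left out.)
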